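Empty the geared tilting wash pot into its catch pan

ROBOT

A 6-joint arm with a two-finger parallel gripper is mounted at the origin on a cart in front of the work surface, level with it; the furniture and walls round the work are solid. World frame = base frame: x ahead of the robot, y to its left, z up, the work surface at z = 0. Lengths are in mm, angles in rad, forces in N, time in s.
With the tool pointing down it reaches from about 325 to 750 mm from the base axis. Payload 7.6 kg.
Tool frame: the origin (TCP) lies midway between the tips of the shut fingers; the grasp point (between the pads) lies 19 mm behind it (env.grip_depth is the distance from the TCP to the grasp point, in mm); z points along the fingers, y is the line along which they close (so a half turn about z gives the same grasp; the last joint's range is limited). The gripper opens to 85 mm and grips with 20 to 120 N. Pads are 22 mm wide; open, the fingers measure 114 mm over their backs; the gripper's body (76 mm by 85 mm) begins 54 mm behind the grasp point. The pads swing forward as they close: fully open they stand 13 mm farther back than shut.
Start: joints at [-1.358, 0.052, 1.401, -0, 1.689, -0.07], TCP at [146.523, -504.159, 231.323] pointing down, gripper open.
Joint ranges: [-2.9, 2.9], [-0.91, 2.17], [0.12, 2.37], [-1.06, 4.2], [0.26, 2.73], [-2.93, 2.93]. Speed limits (rad/s): [2.57, 2.57, 3.01, 3.14, 3.14, 3.14].

INTERFACE

Orientations are given as a rotation vector (axis times angle).
In Python, from cell import env, viewer, workorder gives the robot as it stands.
- The arm moves only by the tool move_arm, never from a script. Its argument "rows" is a list of rows, each an object with "delta_pos": the shift along the world's x, y, z in mm, a list of three; "turn": the turn about the world's z in degrees; "hand": the closure, from -1 (fully open) to 1 (shut). In form: [{"delta_pos": [dx, dy, dz], "turn": turn, "hand": hand}, ...]. A call has 1 to 12 rows; each row is the pose to reach, as a shift and turn from the pose commanded when the call began; what a row does not reach only later rows make up. A row lasts 1/12 s, in which the tool goes at most 41.7 mm and 7.16 degrees, less where a joint would pass 70% of its speed; a pose out of reach is approached as far as the arm can. A call with a gripper value outside its range is refused whole. The fingers move at their own pace and stop on an object; "newtons" is the grip in N (left out, the last holds). Time passes only in rows, so rows that repeat a pose let the fingers close. It gives the time, the measured TCP pose, the force, the opening and the grip force at its end, in the units of the state.
- env.get_obs(): the state, without advancing time (a new reading comes with each control period).
- viewer.camera(name): name is "scene" or "side" or "wrist"; returns the picture (480x640x3 uint8, red, green, blue); there is no depth.
- viewer.camera_model(name): a dict with "fx", "fy", "cx", "cy" (pixels), "R" (3x3) and "t" (3): a world point X has camera coordinates R X + t. Camera axes: x right, y down, z forward; pixel columns grow to the right and rows downward; lengths in mm; the calibration is good to about 2 mm. A picture is of the moment at which its call begins: read the wrist's pose just before it. camera_model takes no time and is no camera call; for the wrist camera it gives the pose at the moment of the call.
- workorder.sign_off(): hands the job in; it is judged then, once.
The state is a dict: "clock": time; "q": joint angles; "qd": joint speeds; "joint_torque": joint torques, N m; "tool_pos": TCP position; "ee_rot": TCP orientation; "force": force on the tool from outside, world axes, zero at the start; "wrist_torque": the same for the moment, N m; "width": finger opening in mm; "grip_force": force on a finger pad.
Only numpy, scipy, OpenCV 4.12 (cv2) and the standard library are available. Lean on these libraries where they do the work, as an engineer would, in place of code of your own. Each camera call takes 0.05 s, during which the arm holds its last target. There are 200 camera calls.

TASK

Three cut lengths of square steel tube have been degreased in the tilting wash pot. Slide the catch pan home under the pot's pouring lip, long side flush against the stand's base plate and end against the little end stop; then wind the crank to tip the pot until all three tubes lie in the pan, and wind it back until the pot stands fully upright again. Leave the other things on the bench where they are.

Things in the scene. Friction and masses are not known exactly. Their poses are not given: they have to be found in the camera images.
- pot_stand: Green steel stand, bolted down. Origin on the bench below the pot's pivot; y along the pivot axis (108 mm up), x away from the pouring side (pot pours to -x). Base plate 12 mm thick, x 25 to 112, y -185 to 85 mm. Cheeks at y = +-79, bosses to z 127 mm. Gearbox x -32 to 76, y -175 to -130, to z 169 mm. End stop for the pan: lug 12 mm high, x -27 to 33, face at y = -82 mm.
- pan_home (a point): Point fixed on the stand at bench height: the pan's origin lies here when the pan is home under the lip, flush with the base plate and about 2 mm short of the end stop; the pan's axes are then parallel to the stand's.
- wash_pot (a joint): Tilt of the pot about its pivot in rad: 0 = upright against its stop, grows as it tips its lip towards the stand's -x, up to 2.56 (mouth down). Geared to the crank: tilt = crank / 4. The gear holds the pot where it is left.
- pot_lip (a point): Pouring lip, the -x point of the pot's rim. Round aluminium pot, 95 mm high, rim 132 mm across, bottom 102 mm, wall 3 mm; upright its bottom is 36 mm and its rim 131 mm above the bench, axis at stand x = 54, y = 0 mm. While it pours the lip stays at stand x -30 to 5, z 80 to 110 mm, and the pot's bottom swings up to z = 250 mm, within 72 mm either side of the stand's x axis.
- crank (a joint): Angle of the crank about its upright shaft in rad, 0 to 10.24 (1.6 turns), clockwise seen from above = growing = tips the pot; anticlockwise = back. Needs about 5 to 9 N at the knob, stiff enough to stay where it is left.
- crank_axis (a point): Fixed point on the crank's shaft axis, at the height at which to grip the knob (215 mm above the bench).
- crank_knob (a point): Middle of the crank's upright black knob, 26 mm in diameter, 57 mm tall (from 189 to 246 mm above the bench), which spins freely on the crank arm 50 mm from the shaft axis; it can be held from above and led round in a level circle of 50 mm radius without turning the hand.
- catch_pan: Loose steel catch pan, 0.35 kg, 120 (x) x 150 (y) mm outside, sheet 3 mm. Origin at the centre of its underside. Low back edge (24 mm) on its +x side, which goes under the lip and against the base plate; high front wall 80 mm (-x side), end walls slope from 78 mm at the front down to 24 mm.
- pan_handle (a point): Centre of the pan's handle: a red upright grip bar 84 mm long (along the pan's x), 15 mm thick (along the pan's y), 28 mm tall (68 to 96 mm above the bench when the pan stands on it), held by two rods 60 mm outside the pan's +y end wall; at pan x = -10, y = 135, z = 84 mm.
- tube_1: One of three cut lengths of square steel tube, 30 x 30 mm, 60 mm long (along its x), wall 3 mm, 0.14 kg, at the start lying in the pot. Origin at its centre.
- tube_2: One of three cut lengths of square steel tube, 30 x 30 mm, 60 mm long (along its x), wall 3 mm, 0.14 kg, at the start lying in the pot. Origin at its centre.
- tube_3: One of three cut lengths of square steel tube, 30 x 30 mm, 60 mm long (along its x), wall 3 mm, 0.14 kg, at the start lying in the pot. Origin at its centre.
- tape_measure: Bystander: black and yellow tape measure, 84 x 110 x 49 mm.
- green_driver: Bystander: green-handled screwdriver, 202 mm long.
- wrench: Bystander: grey adjustable wrench, 193 mm long.

How it is judged:
By the outcome, as a careful person would: the job done as asked, in the order asked, and still so for the second after the job is handed in, with the robot touching nothing.
It also fails if it takes over 69 s, if anything falls off the work surface, if the arm or the gripper's body presses on something with over 40 N, if the wrist force passes 120 N, or if a joint passes its speed limit or range.

## Working session

There is one attempt and no reset: what is moved stays moved. The work goes in short steps, Python scripts to look and compute and a tool call to move; the robot and the scene stay as the last step left them, time stands still between calls to the robot, and variables do not carry over. Pictures are saved under pics/ and viewed, at most 10 in all, crops included, and the job is handed in when it is done.

Besides the shell and the picture viewer there is one more tool, called as name([rows], argument=value, ...), one row to a line, values as JSON. move_arm: Moves the arm, as the interface text tells. Its arguments: {"type":"object","properties":{"rows":{"type":"array"},"newtons":{"type":"number"}},"required":["rows"]}

```bash
ls; mkdir -p pics; python3 - <<'E'
from cell import env,viewer
import cv2,numpy as np
for n in("scene","side"):
    im=viewer.camera(n); cv2.imwrite(f"pics/{n}0.png",im[:,:,::-1])
    m=viewer.camera_model(n); print(n,{k:np.round(v,3).tolist() for k,v in m.items()})
o=env.get_obs(); print(o['clock'],o['tool_pos'],o['ee_rot'],o['width'])
E
```

```text
pics
scene {'fx': 544.733, 'fy': 544.733, 'cx': 318.367, 'cy': 241.061, 'R': [[0.875, -0.484, 0.001], [-0.375, -0.678, -0.632], [0.306, 0.553, -0.775]], 't': [-457.977, 252.865, 1598.956]}
side {'fx': 513.054, 'fy': 513.054, 'cx': 317.488, 'cy': 231.67, 'R': [[0.972, -0.235, -0.007], [-0.152, -0.608, -0.779], [0.179, 0.759, -0.626]], 't': [-513.851, 174.975, 1705.738]}
0.1 [ 146.49454653 -503.87526362  230.53601994] [-3.10882051e+00 -4.42610275e-01  1.36966320e-04] 85.26307942181771
```

View pics/scene0.png

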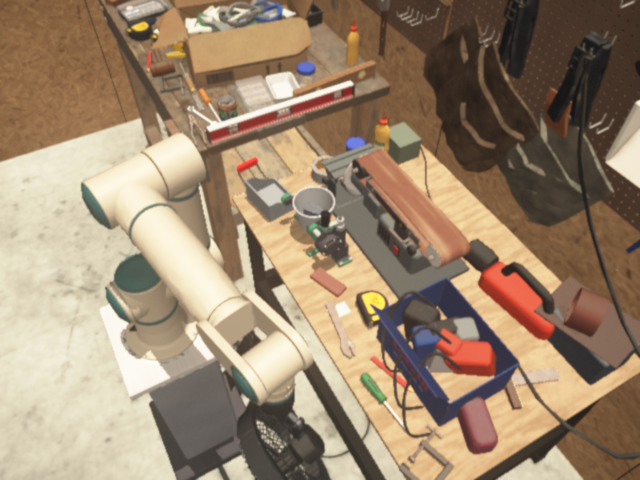

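View pics/side0.png

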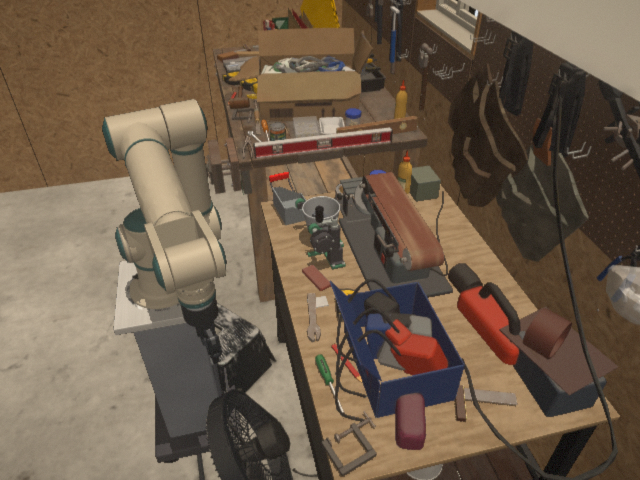

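```bash
cat > h.py <<'E'
import numpy as np,cv2
from cell import env,viewer
def ray(m,p):
    R,t=np.array(m['R']),np.array(m['t'])
    d=R.T@np.array([(p[0]-m['cx'])/m['fx'],(p[1]-m['cy'])/m['fy'],1]); return -R.T@t,d
def plane(m,p,z):
    c,d=ray(m,p); return c+d*(z-c[2])/d[2]
def tri(*mp):
    A=np.zeros((3,3));b=np.zeros(3);L=[]
    for m,p in mp:
        c,d=ray(m,p);d/=np.linalg.norm(d);P=np.eye(3)-np.outer(d,d);A+=P;b+=P@c;L.append((P,c))
    x=np.linalg.solve(A,b);return x,[np.linalg.norm(P@(x-c)) for P,c in L]
def proj(m,X):
    c=np.array(m['R'])@X+np.array(m['t']);return np.array([m['fx']*c[0]/c[2]+m['cx'],m['fy']*c[1]/c[2]+m['cy']])
E
python3 - <<'E'
from h import *
a=cv2.imread('pics/scene0.png')[145:275,225:365];b=cv2.imread('pics/side0.png')[160:280,255:365]
a=cv2.resize(a,(420,390),interpolation=2);b=cv2.resize(b,(357,390),interpolation=2)
cv2.imwrite('pics/c.png',np.hstack([a,b]))
from cell import viewer
P=[]
for n in('scene','side'):
    im=cv2.imread(f'pics/{n}0.png').astype(int);r=(im[:,:,2]>150)&(im[:,:,1]<70)&(im[:,:,0]<70)
    r[:150]=0;r[200:]=0;r[:,300:]=0
    y,x=np.nonzero(r);print(n,len(x),x.mean(),y.mean(),x.min(),x.max(),y.min(),y.max());P.append((viewer.camera_model(n),(x.mean(),y.mean())))
print(tri(*P))
E
```

```text
scene 83 247.18072289156626 165.0722891566265 238 256 159 171
side 61 278.9344262295082 175.0 269 288 172 178
(array([469.8361193 , 411.94522073,  99.24552452]), [np.float64(1.7506246172062654), np.float64(1.750624617206286)])
```

View pics/c.png

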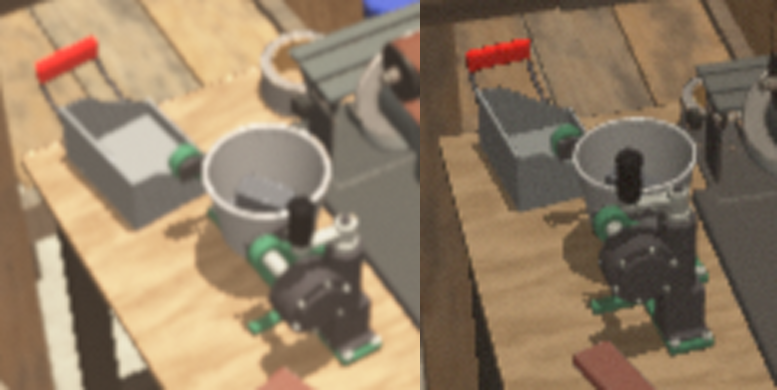

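```bash
python3 - <<'E'
from h import *
S,D=[viewer.camera_model(n) for n in('scene','side')]
s=lambda x,y:(225+x/3,145+y/3); d=lambda x,y:(255+(x-420)/3.245,160+y/3.25)
print('rim',plane(S,s(266,172),131),plane(D,d(634,162),131),tri((S,s(266,172)),(D,d(634,162))))
print('knobtop',tri((S,s(301,205)),(D,d(628,155))))
print('shaft',tri((S,s(346,222)),(D,d(678,200))))
print('pan low corner near',plane(S,s(138,227),0),'front far', plane(S,s(75,150),0))
print('handle ends',plane(S,(240,168),90),plane(S,(255,161),90),plane(D,(270,176),90),plane(D,(287,173.5),90))
m=viewer.camera_model('wrist');o=env.get_obs();R=np.array(m['R']);print(m['fx'],m['cx'],m['cy'],-R.T@m['t']-o['tool_pos']);print(R.round(3))
E
```

```text
rim [571.03458731 117.06210724 131.        ] [567.24928178 104.09666793 131.        ] (array([575.70948397, 129.54843161, 113.68978069]), [np.float64(2.8714169254678015), np.float64(2.8714169254675483)])
knobtop (array([529.01218704, -29.74395862, 242.51635427]), [np.float64(0.8090939568817538), np.float64(0.8090939568817626)])
shaft (array([586.8837607 , -16.27705166, 169.0578573 ]), [np.float64(4.226041891733796), np.float64(4.226041891733669)])
pan low corner near [460.62391985 220.8431977    0.        ] front far [448.2417031  366.59641585   0.        ]
handle ends [443.35256017 418.75191762  90.        ] [504.05088    426.01203361  90.        ] [437.58351021 429.60211836  90.        ] [507.14320179 431.1937672   90.        ]
377.31286495416805 319.9870211702949 242.2547557670168 [ 75.66660823  21.58673792 141.88958402]
[[ 0.279 -0.96  -0.001]
 [-0.914 -0.266  0.306]
 [-0.294 -0.085 -0.952]]
```

move_arm([
  {"delta_pos":[20,-10,40],"turn":0,"hand":-1},
  {"delta_pos":[40,30,80],"turn":0,"hand":-1},
  {"delta_pos":[60,65,110],"turn":0,"hand":-1},
  {"delta_pos":[80,100,120],"turn":0,"hand":-1},
  {"delta_pos":[100,136,120],"turn":-3,"hand":-1},
  {"delta_pos":[118,172,120],"turn":-6,"hand":-1},
  {"delta_pos":[136,208,120],"turn":-9,"hand":-1},
  {"delta_pos":[154,245,120],"turn":-12,"hand":-1},
  {"delta_pos":[172,282,120],"turn":-14,"hand":-1},
  {"delta_pos":[190,319,120],"turn":-14,"hand":-1},
  {"delta_pos":[208,356,120],"turn":-14,"hand":-1},
  {"delta_pos":[226,392,120],"turn":-14,"hand":-1},
])

```text
clock: 1.1
tool_pos: [364.3, -127.1, 351.2]
ee_rot: [3.141, 0.06, 0.0]
force: [0.8, 0.1, -0.1]
width: 85.6
grip_force: 0.0
```

move_arm([
  {"delta_pos":[18,37,0],"turn":0,"hand":-1},
  {"delta_pos":[36,74,0],"turn":0,"hand":-1},
  {"delta_pos":[54,111,0],"turn":0,"hand":-1},
  {"delta_pos":[70,148,0],"turn":0,"hand":-1},
  {"delta_pos":[84,186,0],"turn":0,"hand":-1},
  {"delta_pos":[98,224,0],"turn":0,"hand":-1},
  {"delta_pos":[110,262,0],"turn":0,"hand":-1},
  {"delta_pos":[110,262,0],"turn":0,"hand":-1},
])

```text
clock: 1.77
tool_pos: [474.6, 138.2, 349.2]
ee_rot: [-3.14, -0.07, 0.006]
force: [-0.3, -0.5, -0.7]
width: 85.5
grip_force: 0.0
```

```bash
python3 - <<'E'
from h import *
import pickle
o=env.get_obs();m=viewer.camera_model('wrist');im=viewer.camera('wrist')
cv2.imwrite('pics/w1.png',im[:,:,::-1]);pickle.dump(m,open('w1.pkl','wb'))
print(o['clock'],o['tool_pos'],o['ee_rot'],o['force'])
E
```

```text
1.7667 [474.557178   138.23407292 349.20111627] [-3.13977135 -0.07038946  0.00550348] [-0.25868638 -0.49809101 -0.65960227]
```

View pics/w1.png

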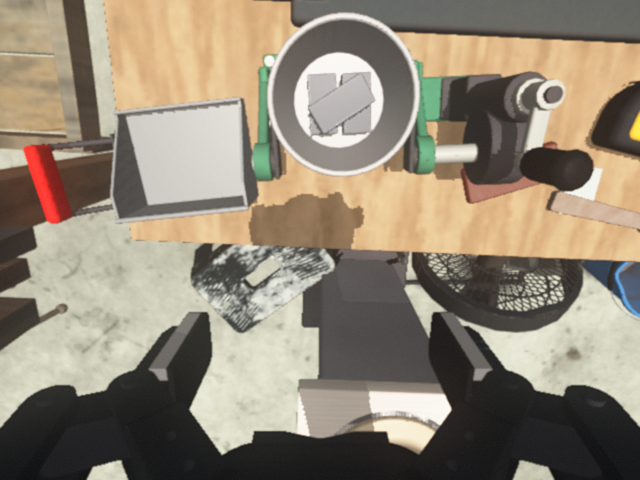

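```bash
python3 - <<'E'
from h import *
import pickle
S,D=[viewer.camera_model(n) for n in('scene','side')];W=pickle.load(open('w1.pkl','rb'))
print('cam',-np.array(W['R']).T@W['t'])
print('beam end',tri((S,(388,88)),(D,(426,143))),tri((S,(212,145)),(D,(250,163))))
im=cv2.imread('pics/w1.png').astype(int)
r=((im[:,:,2]>130)&(im[:,:,1]<60)&(im[:,:,0]<60)).astype('uint8');r[:,110:]=0
c=max(cv2.findContours(r,0,2)[0],key=cv2.contourArea);R=cv2.minAreaRect(c);b=cv2.boxPoints(R);print(R)
for p in b: print(p,plane(W,p,96)[:2].round(1),plane(W,p,68)[:2].round(1))
for n,p,z in[('shaft top',(549,95),200),('knobtop',(575,170),246),('bossL',(263,160),115),('bossR',(424,152),115),
 ('pan TL',(118,112),24),('pan TR',(243,99),24),('BR',(247,209),80),('BL',(117,221),80),('cheekL top',(268,62),127),
 ('baseplate edge L?',(262,178),0)]:
  print(n,plane(W,p,z)[:2].round(1))
g=cv2.cvtColor(im.astype('uint8'),cv2.COLOR_BGR2GRAY)
h=cv2.HoughCircles(cv2.GaussianBlur(g,(5,5),1),cv2.HOUGH_GRADIENT,1,50,param1=120,param2=30,minRadius=65,maxRadius=90);print(h)
# hsv green mask extents
hs=cv2.cvtColor(im.astype('uint8'),cv2.COLOR_BGR2HSV);gm=cv2.inRange(hs,(50,80,30),(90,255,255))
n,l,st,ce=cv2.connectedComponentsWithStats(gm);print([ (s.tolist()) for s in st[1:] if s[4]>60])
a=cv2.resize(cv2.imread('pics/w1.png')[60:230,230:600],None,fx=2.16,fy=2.16,interpolation=2);cv2.imwrite('pics/w1c.png',a)
E
```

```text
cam [553.76474889 141.46998445 490.79485966]
beam end (array([1194.14110452,  615.3325672 ,   38.3276429 ]), [np.float64(3.1289429809576967), np.float64(3.1289429809575546)]) (array([386.57277568, 558.79442844,  95.02444996]), [np.float64(15.910736077834231), np.float64(15.910736077834198)])
((49.882110595703125, 181.30653381347656), (80.14288330078125, 19.473968505859375), 69.95475006103516)
[ 26.999996 147.      ] [513.8 438.2] [510.9 459.2]
[ 45.294277 140.32507 ] [521.2 418.4] [518.9 438.1]
[ 72.76422 215.61307] [443.6 403. ] [435.7 421.5]
[ 54.469944 222.288   ] [435.2 423.9] [426.8 443.9]
shaft top [578.  -22.1]
knobtop [530.4 -23.3]
bossL [513.7 195.6]
bossR [528.4  39.4]
pan TL [551.5 378.2]
pan TR [572.4 231.8]
BR [455.5 218.6]
BL [435.1 364.8]
cheekL top [599.7 189.4]
baseplate edge L? [478.4 213.6]
[[[340.5  96.5  78.3]]]
[[415, 61, 27, 110, 1525], [254, 67, 17, 112, 966]]
```

View pics/w1c.png

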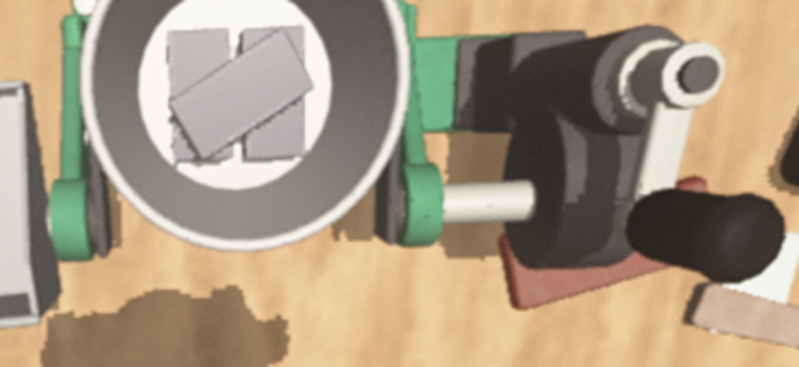

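```bash
python3 - <<'E'
from h import *
import pickle
W=pickle.load(open('w1.pkl','rb'))
for z in(190,200,215): print('cap',z,plane(W,(553,93),z)[:2].round(1))
print('knob',plane(W,(575,171),246)[:2].round(1))
print('plate edge',plane(W,(427,120),12)[:2].round(1),plane(W,(442,119),12)[:2].round(1))
im=cv2.imread('pics/w1.png');g=cv2.cvtColor(im,cv2.COLOR_BGR2GRAY)
# rim: outermost bright edge radial search around (343,94)
pts=[]
for a in np.deg2rad(np.arange(0,360,6)):
    rr=np.arange(68,88,.5);x=343+rr*np.cos(a);y=94+rr*np.sin(a)
    if y.min()<1:continue
    v=cv2.remap(g,x.astype('f4'),y.astype('f4'),1).ravel().astype(float);i=np.argmax(v)
    pts.append((x[i],y[i]))
e=cv2.fitEllipse(np.array(pts,'f4'));print(e)
w=np.array([plane(W,p,131)[:2] for p in pts]);A=np.c_[2*w,np.ones(len(w))];s=np.linalg.lstsq(A,(w**2).sum(1),rcond=None)[0];c=s[:2];print('rim',c,np.sqrt(s[2]+c@c))
bl=np.array([plane(W,(263,158),118)[:2],plane(W,(425,152),118)[:2]]);print('boss',bl)
for yaw in(4,5,6,7):
    t=np.deg2rad(yaw);R=np.array([[np.cos(t),-np.sin(t)],[np.sin(t),np.cos(t)]])
    o=c-R@[54,0]; f=lambda *p:proj(W,np.r_[o+R@p[:2],p[2]]).round(0)
    print(yaw,'o',o.round(1),'home',(o+R@[-35,-5]).round(1),'handle',(o+R@[-45,130]).round(1),'bossL',f(0,79,127),'R',f(0,-79,127),'plate',f(25,-90,12),f(25,-110,12),'lugcorner',f(-27,-82,12))
E
```

```text
cap 190 [580.3 -30.4]
cap 200 [579.4 -24.7]
cap 215 [578.1 -16.1]
knob [529.8 -23.5]
plate edge [559.1  12.7] [561.1  -5.2]
((342.912841796875, 94.17679595947266), (147.46827697753906, 157.9361114501953), 6.931759834289551)
rim [572.17722308 122.08676188] 65.69211045453545
boss [[515.89839326 195.21172648]
 [528.64478362  39.21136002]]
4 o [518.3 118.3] home [483.7 110.9] handle [464.4 244.9] bossL [260. 162.] R [427. 158.] plate [412. 128.] [428. 127.] lugcorner [403. 171.]
5 o [518.4 117.4] home [484.  109.3] handle [462.2 243. ] bossL [261. 164.] R [428. 156.] plate [412. 126.] [429. 126.] lugcorner [404. 170.]
6 o [518.5 116.4] home [484.2 107.8] handle [460.1 241. ] bossL [262. 165.] R [429. 155.] plate [412. 125.] [429. 124.] lugcorner [405. 169.]
7 o [518.6 115.5] home [484.4 106.3] handle [458.1 239.1] bossL [263. 166.] R [430. 153.] plate [413. 123.] [429. 122.] lugcorner [407. 167.]
```

move_arm([
  {"delta_pos":[0,36,0],"turn":1,"hand":-1},
  {"delta_pos":[0,72,-20],"turn":2,"hand":-1},
  {"delta_pos":[0,108,-40],"turn":4,"hand":-1},
  {"delta_pos":[0,144,-60],"turn":5.5,"hand":-1},
  {"delta_pos":[0,180,-80],"turn":5.5,"hand":-1},
  {"delta_pos":[0,216,-100],"turn":5.5,"hand":-1},
  {"delta_pos":[0,252,-120],"turn":5.5,"hand":-1},
  {"delta_pos":[0,288,-140],"turn":5.5,"hand":-1},
  {"delta_pos":[0,288,-140],"turn":5.5,"hand":-1},
  {"delta_pos":[0,288,-140],"turn":5.5,"hand":-1},
])

```text
clock: 2.65
tool_pos: [473.4, 420.7, 208.2]
ee_rot: [3.131, 0.213, -0.007]
force: [0.1, -0.1, 0.9]
width: 85.6
grip_force: 0.0
```

```bash
python3 - <<'E'
from h import *
import pickle
o=env.get_obs();m=viewer.camera_model('wrist');im=viewer.camera('wrist')
cv2.imwrite('pics/w2.png',im[:,:,::-1]);pickle.dump(m,open('w2.pkl','wb'))
print(o['clock'],o['tool_pos'],o['ee_rot'],o['force'])
im=im[:,:,::-1].astype(int)
r=((im[:,:,2]>120)&(im[:,:,1]<70)&(im[:,:,0]<70)).astype('uint8')
for c in cv2.findContours(r,0,2)[0]:
  if cv2.contourArea(c)<300: continue
  R=cv2.minAreaRect(c);print(R)
  for p in cv2.boxPoints(R): print(p,plane(m,p,96)[:2].round(1))
E
```

```text
2.65 [473.42873597 420.74425291 208.23196951] [ 3.13089534  0.2128905  -0.00681344] [ 0.13251656 -0.13003566  0.94284809]
((301.7220153808594, 228.04379272460938), (114.13272857666016, 20.092435836791992), 88.8982925415039)
[290.5804  171.18114] [516.9 445.7]
[310.66916 170.79482] [518.9 432.5]
[312.86362 284.90643] [436.8 420.3]
[292.77487 285.2928 ] [434.5 434.9]
```

View pics/w2.png

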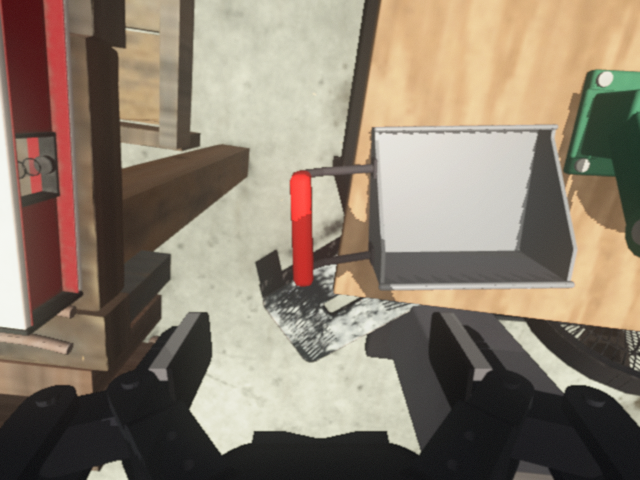

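```bash
python3 - <<'E'
from h import *
import pickle
S,D=[viewer.camera_model(n) for n in('scene','side')];W=pickle.load(open('w2.pkl','rb'))
print(tri((S,(209,138)),(D,(256,156)),(W,(78,292))),tri((S,(209,138)),(W,(78,292))),tri((D,(256,156)),(W,(78,292))))
for z in(0,50,100):print(plane(W,(170,255),z))
E
```

```text
(array([405.27760724, 596.82579423,  96.78438523]), [np.float64(9.888757464055198), np.float64(4.684062837403936), np.float64(5.434377224633169)]) (array([406.03933869, 594.58206096, 102.76490003]), [np.float64(7.36354456750088), np.float64(7.3635445675009175)]) (array([405.5784632 , 593.5420394 ,  92.80997549]), [np.float64(0.5261198206440757), np.float64(0.5261198206440709)])
[406.20748353 559.45036457   0.        ]
[427.06210516 541.1964172   50.        ]
[447.91672679 522.94246982 100.        ]
```

move_arm([
  {"delta_pos":[3,9,-35],"turn":0.6,"hand":-1},
  {"delta_pos":[3,11,-70],"turn":0.6,"hand":-1},
  {"delta_pos":[3,11,-100],"turn":0.6,"hand":-1},
  {"delta_pos":[3,11,-125],"turn":0.6,"hand":-1},
  {"delta_pos":[3,11,-142],"turn":0.6,"hand":-1},
  {"delta_pos":[3,11,-142],"turn":0.6,"hand":-1},
  {"delta_pos":[3,11,-142],"turn":0.6,"hand":-1},
])

```text
clock: 3.28
tool_pos: [478.1, 430.6, 70.8]
ee_rot: [-3.133, -0.224, -0.001]
force: [0.6, 0.2, 0.6]
width: 85.2
grip_force: 0.0
```

move_arm([
  {"delta_pos":[0,0,-3],"turn":0,"hand":-0.5},
  {"delta_pos":[0,0,-3],"turn":0,"hand":0},
  {"delta_pos":[0,0,-3],"turn":0,"hand":0.5},
  {"delta_pos":[0,0,-3],"turn":0,"hand":1},
  {"delta_pos":[0,0,-3],"turn":0,"hand":1},
  {"delta_pos":[0,0,-3],"turn":0,"hand":1},
  {"delta_pos":[0,0,-3],"turn":0,"hand":1},
  {"delta_pos":[0,0,-3],"turn":0,"hand":1},
  {"delta_pos":[0,0,-3],"turn":0,"hand":1},
  {"delta_pos":[0,0,-3],"turn":0,"hand":1},
], newtons=50)

```text
clock: 4.12
tool_pos: [477.3, 432.3, 67.1]
ee_rot: [-3.132, -0.228, -0.002]
force: [-0.8, 0.7, 5.4]
width: 13.9
grip_force: 52.2
```

```bash
python3 - <<'E'
from h import *
import pickle
o=env.get_obs();m=viewer.camera_model('wrist');im=viewer.camera('wrist')
cv2.imwrite('pics/w3.png',im[:,:,::-1]);pickle.dump(m,open('w3.pkl','wb'))
print(o['clock'],o['tool_pos'],o['ee_rot'],o['force'],o['wrist_torque'],o['width'],o['grip_force'])
E
```

```text
4.1167 [477.29624756 432.27102332  67.06959433] [-3.13247189e+00 -2.27658920e-01 -1.52238148e-03] [-0.81153251  0.74786546  5.35191807] [0.17615302 0.11840681 0.08039155] 13.875048483233988 52.21229553222656
```

View pics/w3.png

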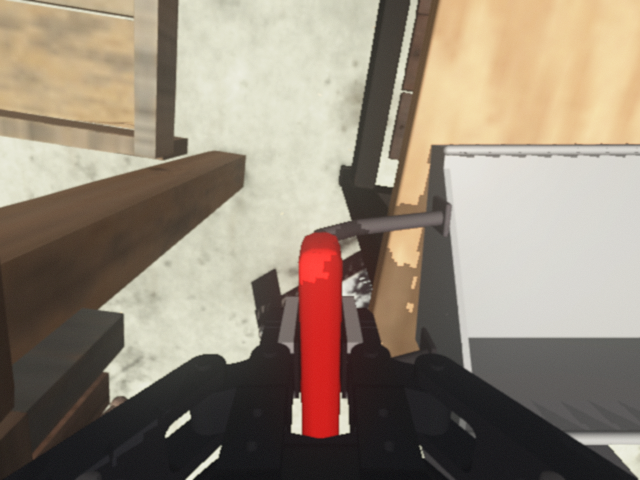

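move_arm([
  {"delta_pos":[-13,-3,1],"turn":-1,"hand":1},
  {"delta_pos":[-26,-6,1],"turn":-2,"hand":1},
  {"delta_pos":[-39,-9,1],"turn":-3,"hand":1},
  {"delta_pos":[-39,-9,1],"turn":-3,"hand":1},
  {"delta_pos":[-39,-10,1],"turn":-3,"hand":1},
  {"delta_pos":[-37,-30,1],"turn":-3,"hand":1},
  {"delta_pos":[-35,-50,1],"turn":-3,"hand":1},
  {"delta_pos":[-33,-75,1],"turn":-3,"hand":1},
  {"delta_pos":[-31,-100,1],"turn":-3,"hand":1},
  {"delta_pos":[-29,-125,1],"turn":-3,"hand":1},
  {"delta_pos":[-27,-150,1],"turn":-3,"hand":1},
  {"delta_pos":[-25,-170,1],"turn":-3,"hand":1},
])

```text
clock: 5.17
tool_pos: [452.7, 260.4, 67.1]
ee_rot: [-3.138, -0.145, 0.0]
force: [0.5, 1.6, 0.7]
width: 14.3
grip_force: 51.5
```

move_arm([
  {"delta_pos":[0,0,0],"turn":0,"hand":1},
  {"delta_pos":[0,0,0],"turn":0,"hand":1},
])

```text
clock: 5.33
tool_pos: [452.8, 260.6, 67.0]
ee_rot: [3.137, 0.142, -0.0]
force: [0.4, -2.0, -0.6]
width: 14.5
grip_force: 51.3
```

```bash
python3 - <<'E'
from h import *
import pickle
o=env.get_obs();m=viewer.camera_model('wrist');im=viewer.camera('wrist')
cv2.imwrite('pics/w4.png',im[:,:,::-1]);pickle.dump(m,open('w4.pkl','wb'))
print(o['clock'],o['tool_pos'],o['ee_rot'],o['force'],o['wrist_torque'],o['width'],o['grip_force'])
E
```

```text
5.3333 [452.81701522 260.62422949  67.00526169] [ 3.13739179e+00  1.42352663e-01 -4.45059196e-04] [ 0.39001325 -1.95299867 -0.62094518] [-0.21405568 -0.15428857 -0.04462971] 14.524893880081628 51.31632685661316
```

View pics/w4.png

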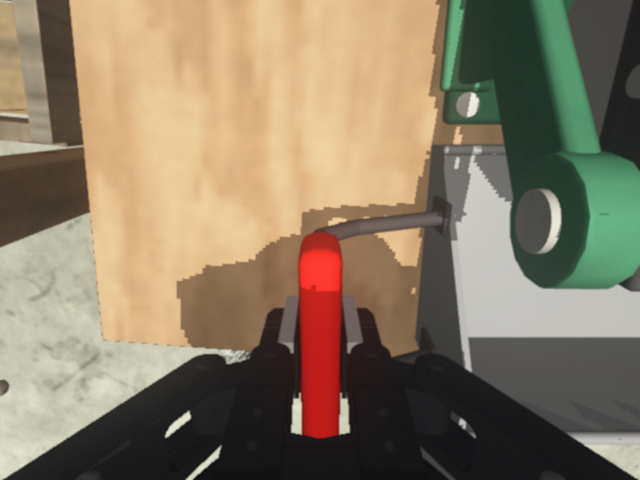

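```bash
python3 - <<'E'
from h import *
import pickle
W=pickle.load(open('w4.pkl','rb'))
for n,p,z in[('panL',(432,148),24),('panR',(503,147),24),('plateTopL',(447,118),12),('plateTopR',(492,119),12),('plateBotL',(447,124),0),('plateBotR',(492,124),0),('boss?',(575,165),127)]:print(n,plane(W,p,z)[:2].round(1))
cv2.imwrite('pics/w4c.png',cv2.resize(cv2.imread('pics/w4.png')[80:230,400:540],None,fx=4,fy=4,interpolation=2))
E
```

```text
panL [523.9 213.2]
panR [527.5 179.6]
plateTopL [538.4 204.9]
plateTopR [540.  182.5]
plateBotL [535.9 200.4]
plateBotR [538.1 176.7]
boss? [527.3 212.5]
```

View pics/w4c.png

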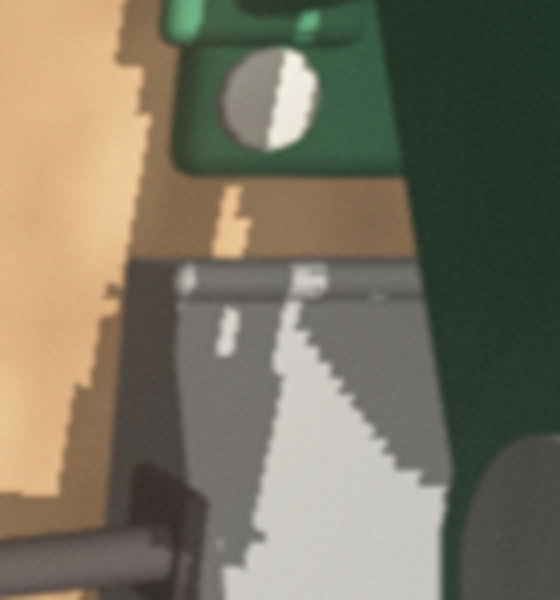

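move_arm([
  {"delta_pos":[0.6,-6,0],"turn":0,"hand":1},
  {"delta_pos":[1.1,-12,0],"turn":0,"hand":1},
  {"delta_pos":[4,-12,0],"turn":0,"hand":1},
  {"delta_pos":[7,-11.5,0],"turn":0,"hand":1},
  {"delta_pos":[9,-11.2,0],"turn":0,"hand":1},
  {"delta_pos":[9,-11.2,0],"turn":0,"hand":1},
])

```text
clock: 5.88
tool_pos: [461.4, 250.8, 67.1]
ee_rot: [3.138, 0.145, -0.0]
force: [-0.3, -0.2, -0.8]
width: 13.9
grip_force: 51.2
```

move_arm([
  {"delta_pos":[1,0.1,0],"turn":0,"hand":1},
  {"delta_pos":[2,0.2,0],"turn":0,"hand":1},
  {"delta_pos":[2,0.2,0],"turn":0,"hand":1},
])

```text
clock: 6.13
tool_pos: [463.1, 250.9, 67.1]
ee_rot: [3.138, 0.146, -0.0]
force: [0.9, -0.4, -1.9]
width: 14.1
grip_force: 51.1
```

move_arm([
  {"delta_pos":[1,0.1,0],"turn":0,"hand":1},
  {"delta_pos":[1,0.1,0],"turn":0,"hand":1},
])

```text
clock: 6.3
tool_pos: [464.0, 251.0, 67.2]
ee_rot: [-3.138, -0.145, 0.001]
force: [-1.7, 0.6, -2.5]
width: 14.2
grip_force: 51.1
```

move_arm([
  {"delta_pos":[1,0.1,0],"turn":0,"hand":1},
  {"delta_pos":[1,0.1,0],"turn":0,"hand":1},
])

```text
clock: 6.47
tool_pos: [464.6, 251.2, 67.3]
ee_rot: [-3.138, -0.145, 0.002]
force: [-5.8, 1.2, 0.2]
width: 14.2
grip_force: 51.5
```

move_arm([
  {"delta_pos":[1,0.1,0],"turn":0,"hand":1},
  {"delta_pos":[1,0.1,0],"turn":0,"hand":1},
])

```text
clock: 6.63
tool_pos: [465.0, 251.4, 67.4]
ee_rot: [-3.138, -0.145, 0.005]
force: [-9.1, 0.9, 3.4]
width: 14.3
grip_force: 52.1
```

move_arm([
  {"delta_pos":[0,-2,0],"turn":0,"hand":1},
  {"delta_pos":[0,-4,0],"turn":0,"hand":1},
  {"delta_pos":[0.2,-6,0],"turn":0,"hand":1},
  {"delta_pos":[0.2,-6,0],"turn":0,"hand":1},
])

```text
clock: 6.97
tool_pos: [465.2, 245.9, 67.4]
ee_rot: [-3.137, -0.146, 0.004]
force: [-7.1, 4.0, 2.1]
width: 13.9
grip_force: 51.8
```

move_arm([
  {"delta_pos":[0.1,-1.5,0],"turn":0,"hand":1},
  {"delta_pos":[0.1,-1.5,0],"turn":0,"hand":1},
])

```text
clock: 7.13
tool_pos: [465.3, 244.6, 67.4]
ee_rot: [-3.137, -0.146, 0.004]
force: [-7.3, 4.0, 1.4]
width: 14.2
grip_force: 51.8
```

move_arm([
  {"delta_pos":[0.1,-1.5,0],"turn":0,"hand":1},
  {"delta_pos":[0.1,-1.5,0],"turn":0,"hand":1},
])

```text
clock: 7.3
tool_pos: [465.4, 243.1, 67.4]
ee_rot: [-3.137, -0.146, 0.004]
force: [-7.2, 5.6, 0.9]
width: 14.5
grip_force: 51.8
```

move_arm([
  {"delta_pos":[0.1,-1.5,0],"turn":0,"hand":1},
  {"delta_pos":[0.1,-1.5,0],"turn":0,"hand":1},
])

```text
clock: 7.47
tool_pos: [465.6, 241.6, 67.4]
ee_rot: [-3.136, -0.146, 0.004]
force: [-7.3, 4.9, 1.8]
width: 14.4
grip_force: 51.8
```

move_arm([
  {"delta_pos":[0.1,-1.5,0],"turn":0,"hand":1},
  {"delta_pos":[0.1,-1.5,0],"turn":0,"hand":1},
])

```text
clock: 7.63
tool_pos: [465.6, 241.4, 67.8]
ee_rot: [-3.134, -0.146, 0.003]
force: [-8.5, 10.6, 2.3]
width: 14.1
grip_force: 51.8
```

move_arm([
  {"delta_pos":[0.1,-1.5,0],"turn":0,"hand":1},
  {"delta_pos":[0.1,-1.5,0],"turn":0,"hand":1},
])

```text
clock: 7.8
tool_pos: [465.6, 241.2, 68.4]
ee_rot: [-3.131, -0.147, 0.002]
force: [-9.7, 15.3, 3.5]
width: 14.4
grip_force: 52.1
```

move_arm([
  {"delta_pos":[0,2,0],"turn":0,"hand":1},
  {"delta_pos":[-0.3,4,0],"turn":0,"hand":1},
  {"delta_pos":[-0.3,4,0],"turn":0,"hand":1},
])

```text
clock: 8.05
tool_pos: [465.6, 241.8, 67.3]
ee_rot: [3.138, 0.146, -0.003]
force: [-7.0, 0.4, 2.2]
width: 14.5
grip_force: 51.9
```

```bash
python3 - <<'E'
from h import *
import pickle
o=env.get_obs();m=viewer.camera_model('wrist');im=viewer.camera('wrist')
cv2.imwrite('pics/w5.png',im[:,:,::-1]);pickle.dump(m,open('w5.pkl','wb'))
print(o['clock'],o['tool_pos'],o['ee_rot'],o['force'],o['wrist_torque'])
cv2.imwrite('pics/w5c.png',cv2.resize(im[80:260,380:580,::-1],None,fx=3.3,fy=3.3,interpolation=2))
E
```

```text
8.05 [465.57927087 241.84944883  67.28189346] [ 3.13769357  0.1456635  -0.00348451] [-7.03388871  0.40208838  2.1736826 ] [ 0.06592585  1.18323878 -0.52285727]
```

View pics/w5c.png

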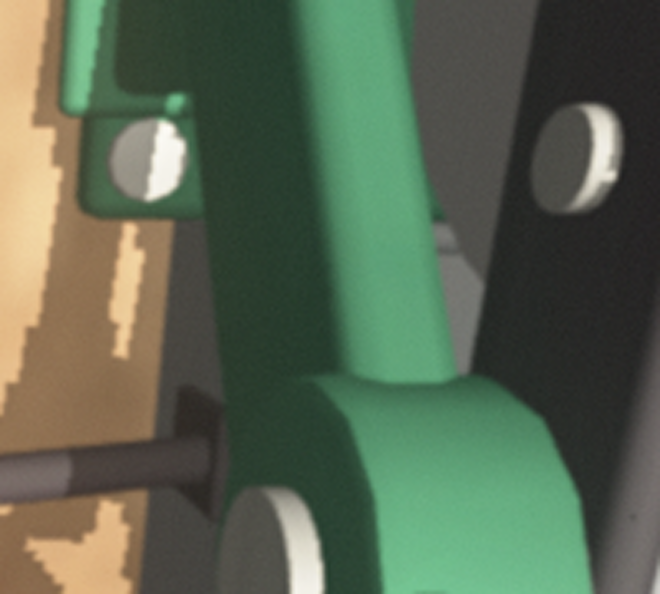

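move_arm([
  {"delta_pos":[0,0,0],"turn":0.5,"hand":1},
  {"delta_pos":[0,0,0],"turn":1,"hand":1},
  {"delta_pos":[0,0,0],"turn":1,"hand":1},
])

```text
clock: 8.35
tool_pos: [465.5, 241.8, 67.3]
ee_rot: [-3.137, -0.171, 0.004]
force: [-7.3, 0.6, 3.1]
width: 14.1
grip_force: 55.2
```

```bash
python3 - <<'E'
from h import *
o=env.get_obs()
print(o['clock'],o['tool_pos'],np.degrees(2*np.arctan2(o['ee_rot'][1],o['ee_rot'][0]))%180,o['force'],o['wrist_torque'])
E
```

```text
8.35 [465.52195726 241.78206795  67.30941674] 6.248628040332449 [-7.29393317  0.5732036   3.14682171] [ 0.14432641  1.30362605 -1.17453297]
```

move_arm([
  {"delta_pos":[-0.5,0,0],"turn":0,"hand":0.5},
  {"delta_pos":[-0.5,0,0],"turn":0,"hand":0.2},
  {"delta_pos":[-0.5,0,0],"turn":0,"hand":0.2},
  {"delta_pos":[-0.5,0,0],"turn":0,"hand":0.2},
  {"delta_pos":[-0.5,0,10],"turn":0,"hand":0.2},
  {"delta_pos":[-0.5,0,40],"turn":0,"hand":0.2},
  {"delta_pos":[-0.5,0,80],"turn":0,"hand":0.2},
  {"delta_pos":[-0.5,-10,120],"turn":0,"hand":0.2},
  {"delta_pos":[-0.5,-40,160],"turn":0,"hand":0.2},
  {"delta_pos":[-0.5,-70,200],"turn":0,"hand":0},
  {"delta_pos":[-0.5,-100,235],"turn":0,"hand":0},
  {"delta_pos":[-0.5,-140,245],"turn":0,"hand":0},
])

```text
clock: 9.35
tool_pos: [466.1, 117.6, 309.7]
ee_rot: [-3.136, -0.176, -0.01]
force: [1.6, -0.6, 0.9]
width: 42.4
grip_force: 0.0
```

move_arm([
  {"delta_pos":[10,-35,2],"turn":0,"hand":0},
  {"delta_pos":[20,-70,2],"turn":0,"hand":0},
  {"delta_pos":[20,-70,2],"turn":0,"hand":0},
  {"delta_pos":[20,-70,2],"turn":0,"hand":0},
])

```text
clock: 9.68
tool_pos: [486.2, 46.1, 307.2]
ee_rot: [3.137, 0.167, 0.001]
force: [-1.2, -0.1, 0.1]
width: 42.5
grip_force: 0.0
```

```bash
python3 - <<'E'
from h import *
import pickle
o=env.get_obs();m=viewer.camera_model('wrist');im=viewer.camera('wrist')
cv2.imwrite('pics/w6.png',im[:,:,::-1]);pickle.dump(m,open('w6.pkl','wb'))
print(o['clock'],o['tool_pos'],o['ee_rot'],o['force'],o['width'])
E
```

```text
9.6833 [486.16144741  46.09262846 307.18167399] [3.13698127e+00 1.67394017e-01 1.21461480e-03] [-1.17991584 -0.06118881  0.11815818] 42.54951728176249
```

View pics/w6.png

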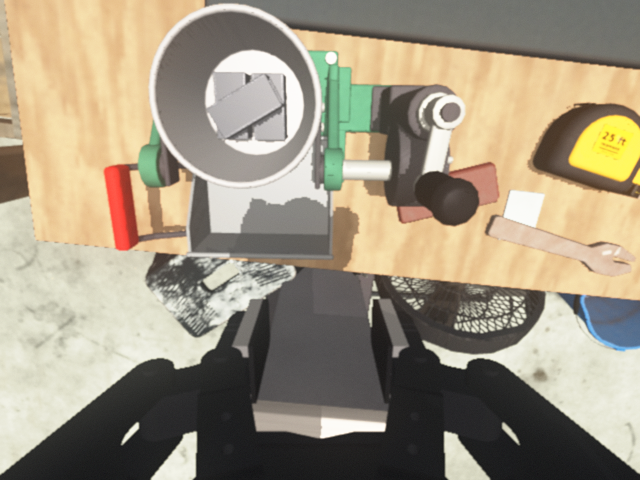

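That picture was my eleventh, one over the limit of 10, so I won't view any more and will work from numbers. It shows the pan under the lip, the knob top near (447,200) and the shaft cap near (449,110).

```bash
python3 - <<'E'
from h import *
import pickle
W=pickle.load(open('w6.pkl','rb'));W1=pickle.load(open('w1.pkl','rb'))
im=cv2.imread('pics/w6.png');print('cam',(-np.array(W['R']).T@W['t']).round())
d=(im.max(2)<45).astype('uint8');d[:170]=0;d[230:]=0;d[:,:413]=0;d[:,485:]=0
c=max(cv2.findContours(d,0,2)[0],key=cv2.contourArea);print(cv2.boundingRect(c),cv2.minEnclosingCircle(c))
# circle of the top: points with x>450 side
(x,y,w,h)=cv2.boundingRect(c);R=h/2
k=(x+w-26*W['fx']/2/( -np.array(W['R']).T@W['t'])[2] if 0 else 447,200)
print('knob',plane(W,(448,200),246)[:2],'tri',tri((W,(448,200)),(W1,(575,171))))
g=cv2.cvtColor(im,cv2.COLOR_BGR2GRAY)
print('cap',[plane(W,(449,110),z)[:2].round(1) for z in(190,200,210)],'tri',tri((W,(449,110)),(W1,(553,93))))
r=((im[:,:,2]>120)&(im[:,:,1]<70)&(im[:,:,0]<70)).astype('uint8');r[:,200:]=0
c=max(cv2.findContours(r,0,2)[0],key=cv2.contourArea);q=cv2.minAreaRect(c);print(q,[plane(W,p,96)[:2].round(1).tolist() for p in cv2.boxPoints(q)])
E
```

```text
cam [564.  54. 449.]Traceback (most recent call last):
  File "<stdin>", line 6, in <module>
ValueError: max() iterable argument is empty
```

```bash
python3 - <<'E'
from h import *
import pickle
W=pickle.load(open('w6.pkl','rb'));W1=pickle.load(open('w1.pkl','rb'))
im=cv2.imread('pics/w6.png')
print('knob lum',im[200,425:490:4].max(1),im[170:235:4,448].max(1))
mx=im.max(2);d=(mx<70).astype('uint8');d[:168]=0;d[230:]=0;d[:,:413]=0;d[:,490:]=0
cs=cv2.findContours(d,0,2)[0]
if cs: c=max(cs,key=cv2.contourArea);print(cv2.boundingRect(c),cv2.minEnclosingCircle(c),cv2.contourArea(c))
print('knob',plane(W,(448,200),246)[:2],'tri',tri((W,(448,200)),(W1,(575,171))))
print('cap',[plane(W,(449,110),z)[:2].round(1) for z in(190,200,210)],'tri',tri((W,(449,110)),(W1,(553,93))))
r=((im[:,:,2]>120)&(im[:,:,1]<70)&(im[:,:,0]<70)).astype('uint8');r[:,200:]=0
c=max(cv2.findContours(r,0,2)[0],key=cv2.contourArea);q=cv2.minAreaRect(c);print(q,[plane(W,p,96)[:2].round(1).tolist() for p in cv2.boxPoints(q)])
E
```

```text
knob lum [ 59  57  64  65  72  91  90  90  84  77  76  77  77  70 199 203 205] [157 128  61  67  67  70  93  95  87  80  78  75  72  69 242 243 240]
(414, 172, 54, 52) ((441.7992248535156, 197.7598419189453), 29.72301483154297) 1073.5
knob [531.21373344 -19.68075815] tri (array([531.81553221, -16.28429141, 256.1541518 ]), [np.float64(1.0669043306896153), np.float64(1.0669043306895105)])
cap [array([580.3, -28.3]), array([579.7, -25.1]), array([579.1, -21.9])] tri (array([579.71928626, -25.756321  , 198.04999022]), [np.float64(0.09983865643929939), np.float64(0.09983865643931758)])
((127.5245361328125, 205.46414184570312), (82.19268798828125, 16.34025001525879), 79.3803482055664) [[504.4, 240.8], [508.7, 225.9], [431.2, 214.8], [426.3, 230.6]]
```

```bash
python3 - <<'E'
from h import *
o=env.get_obs();print(o['clock'],o['q'],o['tool_pos'])
E
```

```text
9.7333 [ 2.12329854e-02 -5.66856626e-02  1.36003901e+00  1.46336776e-04
  1.83764798e+00  1.48353181e+00] [485.98239494  47.26830296 307.04820231]
```

move_arm([
  {"delta_pos":[4,-6,0],"turn":7,"hand":-0.15},
  {"delta_pos":[8,-12,0],"turn":14,"hand":-0.15},
  {"delta_pos":[12,-18,0],"turn":21,"hand":-0.15},
  {"delta_pos":[16,-24,0],"turn":28,"hand":-0.15},
  {"delta_pos":[20,-30,0],"turn":35,"hand":-0.15},
  {"delta_pos":[24,-36,0],"turn":42,"hand":-0.15},
  {"delta_pos":[28,-42,0],"turn":49,"hand":-0.15},
  {"delta_pos":[32,-48,0],"turn":56,"hand":-0.15},
  {"delta_pos":[36,-55,0],"turn":63,"hand":-0.15},
  {"delta_pos":[40,-62,-5],"turn":70,"hand":-0.15},
  {"delta_pos":[44,-70,-10],"turn":77,"hand":-0.15},
  {"delta_pos":[44,-70,-20],"turn":84,"hand":-0.15},
])

```text
clock: 10.73
tool_pos: [530.6, -21.9, 287.4]
ee_rot: [2.206, 2.234, 0.002]
force: [-0.3, -0.4, -0.4]
width: 49.1
grip_force: 0.0
```

move_arm([
  {"delta_pos":[0,0,0],"turn":0,"hand":-0.15},
  {"delta_pos":[0,0,0],"turn":0,"hand":-0.15},
])

```text
clock: 10.9
tool_pos: [529.7, -21.1, 286.3]
ee_rot: [-2.217, -2.225, 0.001]
force: [0.2, 0.1, -0.5]
width: 49.0
grip_force: 0.0
```

move_arm([
  {"delta_pos":[1,-2,-20],"turn":0,"hand":-0.15},
  {"delta_pos":[1,-2,-36],"turn":0,"hand":-0.15},
  {"delta_pos":[1,-2,-50],"turn":0,"hand":-0.15},
  {"delta_pos":[1,-2,-66],"turn":0,"hand":-0.15},
  {"delta_pos":[1,-2,-82],"turn":0,"hand":-0.15},
  {"delta_pos":[1,-2,-83],"turn":0,"hand":-0.15},
  {"delta_pos":[1,-2,-83],"turn":0,"hand":-0.15},
])

```text
clock: 11.48
tool_pos: [530.8, -23.6, 203.6]
ee_rot: [-2.217, -2.225, 0.001]
force: [0.2, 0.0, 0.5]
width: 49.2
grip_force: 0.0
```

move_arm([
  {"delta_pos":[0,0,0],"turn":0,"hand":0.1},
  {"delta_pos":[0,0,0],"turn":0,"hand":0.3},
  {"delta_pos":[0,0,0],"turn":0,"hand":0.5},
  {"delta_pos":[0,0,0],"turn":0,"hand":1},
  {"delta_pos":[0,0,0],"turn":0,"hand":1},
  {"delta_pos":[0,0,0],"turn":0,"hand":1},
  {"delta_pos":[0,0,0],"turn":0,"hand":1},
], newtons=70)

```text
clock: 12.07
tool_pos: [529.3, -24.2, 205.9]
ee_rot: [-2.215, -2.225, 0.004]
force: [-15.9, 0.9, 10.7]
width: 24.7
grip_force: 67.9
```

move_arm([
  {"delta_pos":[-1.5,0,1.5],"turn":0,"hand":1},
  {"delta_pos":[-1.5,0,1.5],"turn":0,"hand":1},
])

```text
clock: 12.23
tool_pos: [529.0, -24.2, 206.1]
ee_rot: [-2.216, -2.226, 0.0]
force: [-7.3, 0.2, 2.4]
width: 24.8
grip_force: 70.0
```

move_arm([
  {"delta_pos":[-0.3,6.5,0],"turn":0,"hand":1},
  {"delta_pos":[1,12.9,0],"turn":0,"hand":1},
  {"delta_pos":[3,19.1,0],"turn":0,"hand":1},
  {"delta_pos":[5.9,25,0],"turn":0,"hand":1},
  {"delta_pos":[9.5,30.4,0],"turn":0,"hand":1},
  {"delta_pos":[13.8,35.4,0],"turn":0,"hand":1},
])

```text
clock: 12.73
tool_pos: [543.2, 9.8, 206.0]
ee_rot: [2.217, 2.223, -0.003]
force: [-3.7, -7.3, 1.6]
width: 25.1
grip_force: 69.8
```

```bash
python3 - <<'E'
from h import *
o=env.get_obs();print(o['clock'],o['tool_pos'],o['force'],o['wrist_torque'],o['ee_rot'])
E
```

```text
12.7333 [543.21030124   9.83103248 206.00742719] [-3.72307546 -7.26931378  1.5825984 ] [-1.0585395   0.69806597 -0.05872189] [ 2.21661476  2.22342855 -0.00329506]
```

move_arm([
  {"delta_pos":[4.9,4.3,0],"turn":0,"hand":1},
  {"delta_pos":[10.4,7.9,0],"turn":0,"hand":1},
  {"delta_pos":[16.2,10.8,0],"turn":0,"hand":1},
  {"delta_pos":[22.4,12.9,0],"turn":0,"hand":1},
  {"delta_pos":[28.8,14.2,0],"turn":0,"hand":1},
  {"delta_pos":[35.4,14.6,0],"turn":0,"hand":1},
])

```text
clock: 13.23
tool_pos: [578.3, 24.7, 206.0]
ee_rot: [2.217, 2.225, -0.004]
force: [-8.4, -5.2, 2.6]
width: 24.8
grip_force: 70.1
```

move_arm([
  {"delta_pos":[6.5,-0.4,0],"turn":0,"hand":1},
  {"delta_pos":[12.9,-1.7,0],"turn":0,"hand":1},
  {"delta_pos":[19.1,-3.8,0],"turn":0,"hand":1},
  {"delta_pos":[25,-6.7,0],"turn":0,"hand":1},
  {"delta_pos":[30.4,-10.3,0],"turn":0,"hand":1},
  {"delta_pos":[35.4,-14.6,0],"turn":0,"hand":1},
])

```text
clock: 13.73
tool_pos: [613.2, 11.1, 205.9]
ee_rot: [-2.215, -2.225, 0.003]
force: [-12.0, 0.5, 2.9]
width: 24.6
grip_force: 70.4
```

move_arm([
  {"delta_pos":[4.3,-4.9,0],"turn":0,"hand":1},
  {"delta_pos":[7.9,-10.4,0],"turn":0,"hand":1},
  {"delta_pos":[10.8,-16.2,0],"turn":0,"hand":1},
  {"delta_pos":[12.9,-22.4,0],"turn":0,"hand":1},
  {"delta_pos":[14.2,-28.8,0],"turn":0,"hand":1},
  {"delta_pos":[14.6,-35.4,0],"turn":0,"hand":1},
])

```text
clock: 14.23
tool_pos: [628.8, -22.5, 206.0]
ee_rot: [-2.212, -2.228, -0.004]
force: [-3.5, 8.7, 1.4]
width: 25.0
grip_force: 69.7
```

move_arm([
  {"delta_pos":[-0.4,-6.5,0],"turn":0,"hand":1},
  {"delta_pos":[-1.7,-12.9,0],"turn":0,"hand":1},
  {"delta_pos":[-3.8,-19.1,0],"turn":0,"hand":1},
  {"delta_pos":[-6.7,-25,0],"turn":0,"hand":1},
  {"delta_pos":[-10.3,-30.4,0],"turn":0,"hand":1},
  {"delta_pos":[-14.6,-35.4,0],"turn":0,"hand":1},
  {"delta_pos":[-19.6,-39.7,0],"turn":0,"hand":1},
  {"delta_pos":[-25,-43.3,0],"turn":0,"hand":1},
  {"delta_pos":[-30.9,-46.2,0],"turn":0,"hand":1},
  {"delta_pos":[-37.1,-48.3,0],"turn":0,"hand":1},
  {"delta_pos":[-43.5,-49.6,0],"turn":0,"hand":1},
  {"delta_pos":[-50,-50,0],"turn":0,"hand":1},
])

```text
clock: 15.23
tool_pos: [580.4, -75.3, 206.2]
ee_rot: [2.213, 2.222, 0.005]
force: [8.5, -3.2, -3.5]
width: 25.2
grip_force: 69.4
```

move_arm([
  {"delta_pos":[-6.5,0.4,0],"turn":0,"hand":1},
  {"delta_pos":[-12.9,1.7,0],"turn":0,"hand":1},
  {"delta_pos":[-19.1,3.8,0],"turn":0,"hand":1},
  {"delta_pos":[-25,6.7,0],"turn":0,"hand":1},
  {"delta_pos":[-30.4,10.3,0],"turn":0,"hand":1},
  {"delta_pos":[-35.4,14.6,0],"turn":0,"hand":1},
  {"delta_pos":[-39.7,19.6,0],"turn":0,"hand":1},
  {"delta_pos":[-43.3,25,0],"turn":0,"hand":1},
  {"delta_pos":[-46.2,30.9,0],"turn":0,"hand":1},
  {"delta_pos":[-48.3,37.1,0],"turn":0,"hand":1},
  {"delta_pos":[-49.6,43.5,0],"turn":0,"hand":1},
  {"delta_pos":[-50,50,0],"turn":0,"hand":1},
])

```text
clock: 16.23
tool_pos: [528.8, -25.8, 206.1]
ee_rot: [2.216, 2.222, -0.002]
force: [-1.6, -7.6, 0.8]
width: 24.6
grip_force: 69.7
```

move_arm([
  {"delta_pos":[0.1,3.3,0],"turn":0,"hand":1},
  {"delta_pos":[0.4,6.5,0],"turn":0,"hand":1},
  {"delta_pos":[1,9.8,0],"turn":0,"hand":1},
  {"delta_pos":[1.7,12.9,0],"turn":0,"hand":1},
  {"delta_pos":[2.7,16.1,0],"turn":0,"hand":1},
  {"delta_pos":[3.8,19.1,0],"turn":0,"hand":1},
  {"delta_pos":[5.2,22.1,0],"turn":0,"hand":1},
  {"delta_pos":[6.7,25,0],"turn":0,"hand":1},
  {"delta_pos":[8.4,27.8,0],"turn":0,"hand":1},
  {"delta_pos":[10.3,30.4,0],"turn":0,"hand":1},
  {"delta_pos":[12.4,33,0],"turn":0,"hand":1},
  {"delta_pos":[14.6,35.4,0],"turn":0,"hand":1},
])

```text
clock: 17.23
tool_pos: [543.4, 10.0, 206.0]
ee_rot: [2.216, 2.224, -0.002]
force: [-3.7, -5.6, 0.9]
width: 25.0
grip_force: 69.9
```

move_arm([
  {"delta_pos":[2.4,2.2,0],"turn":0,"hand":1},
  {"delta_pos":[4.9,4.3,0],"turn":0,"hand":1},
  {"delta_pos":[7.6,6.2,0],"turn":0,"hand":1},
  {"delta_pos":[10.4,7.9,0],"turn":0,"hand":1},
  {"delta_pos":[13.2,9.5,0],"turn":0,"hand":1},
  {"delta_pos":[16.2,10.8,0],"turn":0,"hand":1},
  {"delta_pos":[19.3,12,0],"turn":0,"hand":1},
  {"delta_pos":[22.4,12.9,0],"turn":0,"hand":1},
  {"delta_pos":[25.6,13.7,0],"turn":0,"hand":1},
  {"delta_pos":[28.8,14.2,0],"turn":0,"hand":1},
  {"delta_pos":[32.1,14.5,0],"turn":0,"hand":1},
  {"delta_pos":[35.4,14.6,0],"turn":0,"hand":1},
])

```text
clock: 18.23
tool_pos: [578.7, 24.7, 206.0]
ee_rot: [2.217, 2.225, -0.002]
force: [-5.5, -6.3, 2.5]
width: 24.7
grip_force: 70.0
```

```bash
python3 - <<'E'
from h import *
for n in('scene','side','wrist'): cv2.imwrite(f'pics/{n}_p.png',viewer.camera(n)[:,:,::-1])
o=env.get_obs();print(o['clock'],o['tool_pos'],o['force'])
E
```

```text
18.3833 [579.0436973   24.66573346 206.00858459] [-1.73146493 -4.17012844  0.37533434]
```

move_arm([
  {"delta_pos":[3.3,-0.1,0],"turn":0,"hand":1},
  {"delta_pos":[6.5,-0.4,0],"turn":0,"hand":1},
  {"delta_pos":[9.8,-1,0],"turn":0,"hand":1},
  {"delta_pos":[12.9,-1.7,0],"turn":0,"hand":1},
  {"delta_pos":[16.1,-2.7,0],"turn":0,"hand":1},
  {"delta_pos":[19.1,-3.8,0],"turn":0,"hand":1},
  {"delta_pos":[22.1,-5.2,0],"turn":0,"hand":1},
  {"delta_pos":[25,-6.7,0],"turn":0,"hand":1},
  {"delta_pos":[27.8,-8.4,0],"turn":0,"hand":1},
  {"delta_pos":[30.4,-10.3,0],"turn":0,"hand":1},
  {"delta_pos":[33,-12.4,0],"turn":0,"hand":1},
  {"delta_pos":[35.4,-14.6,0],"turn":0,"hand":1},
])

```text
clock: 19.38
tool_pos: [613.6, 10.6, 206.0]
ee_rot: [-2.216, -2.226, 0.002]
force: [-8.3, -1.6, 3.0]
width: 24.6
grip_force: 70.4
```

move_arm([
  {"delta_pos":[2.2,-2.4,0],"turn":0,"hand":1},
  {"delta_pos":[4.3,-4.9,0],"turn":0,"hand":1},
  {"delta_pos":[6.2,-7.6,0],"turn":0,"hand":1},
  {"delta_pos":[7.9,-10.4,0],"turn":0,"hand":1},
  {"delta_pos":[9.5,-13.2,0],"turn":0,"hand":1},
  {"delta_pos":[10.8,-16.2,0],"turn":0,"hand":1},
  {"delta_pos":[12,-19.3,0],"turn":0,"hand":1},
  {"delta_pos":[12.9,-22.4,0],"turn":0,"hand":1},
  {"delta_pos":[13.7,-25.6,0],"turn":0,"hand":1},
  {"delta_pos":[14.2,-28.8,0],"turn":0,"hand":1},
  {"delta_pos":[14.5,-32.1,0],"turn":0,"hand":1},
  {"delta_pos":[14.6,-35.4,0],"turn":0,"hand":1},
])

```text
clock: 20.38
tool_pos: [628.8, -23.4, 206.0]
ee_rot: [-2.214, -2.228, -0.002]
force: [-2.7, 4.4, 1.8]
width: 24.9
grip_force: 70.0
```

move_arm([
  {"delta_pos":[-0.1,-3.3,0],"turn":0,"hand":1},
  {"delta_pos":[-0.4,-6.5,0],"turn":0,"hand":1},
  {"delta_pos":[-1,-9.8,0],"turn":0,"hand":1},
  {"delta_pos":[-1.7,-12.9,0],"turn":0,"hand":1},
  {"delta_pos":[-2.7,-16.1,0],"turn":0,"hand":1},
  {"delta_pos":[-3.8,-19.1,0],"turn":0,"hand":1},
  {"delta_pos":[-5.2,-22.1,0],"turn":0,"hand":1},
  {"delta_pos":[-6.7,-25,0],"turn":0,"hand":1},
  {"delta_pos":[-8.4,-27.8,0],"turn":0,"hand":1},
  {"delta_pos":[-10.3,-30.4,0],"turn":0,"hand":1},
])

```text
clock: 21.22
tool_pos: [619.0, -55.4, 205.9]
ee_rot: [2.214, 2.225, 0.003]
force: [2.9, 2.0, 4.5]
width: 24.8
grip_force: 70.0
```

```bash
python3 - <<'E'
from h import *
import pickle
for n in('scene','side','wrist'): cv2.imwrite(f'pics/{n}_q.png',viewer.camera(n)[:,:,::-1])
pickle.dump(viewer.camera_model('wrist'),open('wq.pkl','wb'))
o=env.get_obs();print(o['clock'],o['tool_pos'],o['force'])
E
```

```text
21.3667 [618.67738215 -55.81041874 205.94441021] [0.80200968 0.10344899 5.79395491]
```

move_arm([
  {"delta_pos":[-2,-2.4,0],"turn":0,"hand":1},
  {"delta_pos":[-4.3,-4.9,0],"turn":0,"hand":1},
  {"delta_pos":[-4.3,-4.9,0],"turn":0,"hand":1},
  {"delta_pos":[-4.3,-4.9,0],"turn":0,"hand":1},
  {"delta_pos":[-4.3,-4.9,0],"turn":0,"hand":1},
  {"delta_pos":[-4.3,-4.9,0],"turn":0,"hand":1},
  {"delta_pos":[-4.3,-4.9,0],"turn":0,"hand":1},
  {"delta_pos":[-4.3,-4.9,0],"turn":0,"hand":1},
])

```text
clock: 22.03
tool_pos: [615.7, -59.3, 206.0]
ee_rot: [2.212, 2.225, 0.007]
force: [9.9, 5.9, 3.6]
width: 24.9
grip_force: 70.2
```

```bash
python3 - <<'E'
from h import *
S,D=[viewer.camera_model(n) for n in('scene','side')]
# change between start and now inside the bench region: anything on the bench/floor outside the pan?
for n,M in(('scene',S),('side',D)):
    cur=viewer.camera(n)[:,:,::-1];cv2.imwrite(f'pics/{n}_r.png',cur)
    old=cv2.imread(f'pics/{n}0.png')
    d=cv2.absdiff(cv2.blur(cur,(3,3)),cv2.blur(old,(3,3))).max(2);m=(d>45).astype('uint8')
    k,l,st,ce=cv2.connectedComponentsWithStats(m)
    print(n,[(s.tolist(),plane(M,c,15)[:2].round().tolist()) for s,c in zip(st[1:],ce[1:]) if s[4]>25])
E
```

```text
scene [([123, 111, 40, 38, 726], [245.0, 891.0]), ([159, 115, 7, 8, 33], [313.0, 911.0]), ([175, 115, 210, 135, 6966], [569.0, 468.0]), ([164, 126, 7, 10, 37], [303.0, 830.0]), ([167, 133, 29, 20, 409], [322.0, 732.0]), ([123, 149, 98, 167, 4541], [114.0, 339.0]), ([358, 148, 29, 38, 544], [915.0, 293.0]), ([141, 150, 23, 27, 90], [195.0, 681.0]), ([352, 159, 6, 9, 35], [850.0, 313.0]), ([316, 169, 9, 5, 30], [720.0, 339.0]), ([312, 169, 31, 18, 231], [719.0, 292.0]), ([351, 170, 19, 9, 103], [835.0, 255.0]), ([279, 173, 34, 13, 232], [619.0, 343.0]), ([361, 179, 6, 8, 29], [829.0, 215.0]), ([340, 180, 25, 44, 567], [745.0, 149.0]), ([81, 182, 40, 48, 656], [-44.0, 543.0]), ([229, 184, 16, 8, 83], [416.0, 410.0]), ([264, 184, 13, 6, 45], [524.0, 355.0]), ([245, 186, 99, 105, 4517], [499.0, 142.0]), ([368, 189, 7, 12, 43], [817.0, 149.0]), ([105, 240, 51, 119, 1776], [-50.0, 157.0]), ([215, 244, 8, 20, 76], [247.0, 162.0]), ([171, 251, 10, 6, 36], [126.0, 230.0]), ([317, 252, 9, 8, 40], [528.0, -3.0]), ([327, 253, 34, 28, 428], [568.0, -83.0]), ([195, 259, 6, 13, 46], [168.0, 148.0]),
[... 1217 characters left out ...]
 39, 92, 2070], [453.0, 133.0]), ([317, 200, 19, 23, 215], [618.0, 255.0]), ([346, 206, 9, 18, 72], [701.0, 193.0]), ([214, 209, 8, 31, 102], [207.0, 254.0]), ([194, 219, 11, 19, 85], [133.0, 246.0]), ([297, 221, 10, 7, 37], [515.0, 190.0]), ([115, 228, 13, 34, 151], [-147.0, 230.0]), ([212, 242, 6, 7, 31], [183.0, 144.0]), ([219, 243, 8, 21, 57], [209.0, 93.0]), ([316, 254, 9, 6, 40], [536.0, -9.0]), ([345, 262, 9, 5, 30], [626.0, -68.0]), ([320, 267, 25, 13, 215], [558.0, -99.0]), ([147, 270, 78, 55, 1879], [77.0, -126.0]), ([155, 272, 10, 16, 70], [-9.0, 13.0]), ([125, 279, 10, 21, 152], [-102.0, -14.0]), ([208, 324, 11, 19, 80], [147.0, -261.0]), ([214, 350, 5, 12, 34], [148.0, -350.0])]
```

move_arm([
  {"delta_pos":[4.3,4.9,0],"turn":0,"hand":1},
  {"delta_pos":[7.9,10.4,0],"turn":0,"hand":1},
  {"delta_pos":[10.8,16.2,0],"turn":0,"hand":1},
  {"delta_pos":[12.9,22.4,0],"turn":0,"hand":1},
  {"delta_pos":[14.2,28.8,0],"turn":0,"hand":1},
  {"delta_pos":[14.6,35.4,0],"turn":0,"hand":1},
  {"delta_pos":[14.2,41.9,0],"turn":0,"hand":1},
  {"delta_pos":[12.9,48.3,0],"turn":0,"hand":1},
  {"delta_pos":[10.8,54.5,0],"turn":0,"hand":1},
  {"delta_pos":[7.9,60.4,0],"turn":0,"hand":1},
  {"delta_pos":[4.3,65.8,0],"turn":0,"hand":1},
  {"delta_pos":[0,70.7,0],"turn":0,"hand":1},
])

```text
clock: 23.13
tool_pos: [614.8, 9.2, 205.9]
ee_rot: [2.215, 2.221, -0.0]
force: [3.7, -4.4, 6.7]
width: 24.6
grip_force: 70.2
```

move_arm([
  {"delta_pos":[-4.9,4.3,0],"turn":0,"hand":1},
  {"delta_pos":[-10.4,7.9,0],"turn":0,"hand":1},
  {"delta_pos":[-16.2,10.8,0],"turn":0,"hand":1},
  {"delta_pos":[-22.4,12.9,0],"turn":0,"hand":1},
  {"delta_pos":[-28.8,14.2,0],"turn":0,"hand":1},
  {"delta_pos":[-35.4,14.6,0],"turn":0,"hand":1},
  {"delta_pos":[-41.9,14.2,0],"turn":0,"hand":1},
  {"delta_pos":[-48.3,12.9,0],"turn":0,"hand":1},
  {"delta_pos":[-54.5,10.8,0],"turn":0,"hand":1},
  {"delta_pos":[-60.4,7.9,0],"turn":0,"hand":1},
  {"delta_pos":[-65.8,4.3,0],"turn":0,"hand":1},
  {"delta_pos":[-70.7,0,0],"turn":0,"hand":1},
])

```text
clock: 24.13
tool_pos: [544.0, 10.5, 205.9]
ee_rot: [2.214, 2.225, 0.003]
force: [4.7, 1.4, 5.3]
width: 24.6
grip_force: 70.2
```

move_arm([
  {"delta_pos":[-4.3,-4.9,0],"turn":0,"hand":1},
  {"delta_pos":[-7.9,-10.4,0],"turn":0,"hand":1},
  {"delta_pos":[-10.8,-16.2,0],"turn":0,"hand":1},
  {"delta_pos":[-12.9,-22.4,0],"turn":0,"hand":1},
  {"delta_pos":[-14.2,-28.8,0],"turn":0,"hand":1},
  {"delta_pos":[-14.6,-35.4,0],"turn":0,"hand":1},
  {"delta_pos":[-14.2,-41.9,0],"turn":0,"hand":1},
  {"delta_pos":[-12.9,-48.3,0],"turn":0,"hand":1},
  {"delta_pos":[-10.8,-54.5,0],"turn":0,"hand":1},
  {"delta_pos":[-7.9,-60.4,0],"turn":0,"hand":1},
  {"delta_pos":[-4.3,-65.8,0],"turn":0,"hand":1},
  {"delta_pos":[0,-70.7,0],"turn":0,"hand":1},
])

```text
clock: 25.13
tool_pos: [542.9, -60.7, 205.9]
ee_rot: [2.216, 2.226, -0.002]
force: [-3.9, 2.3, 8.1]
width: 25.1
grip_force: 70.5
```

move_arm([
  {"delta_pos":[4.9,-4.3,0],"turn":0,"hand":1},
  {"delta_pos":[10.4,-7.9,0],"turn":0,"hand":1},
  {"delta_pos":[16.2,-10.8,0],"turn":0,"hand":1},
  {"delta_pos":[22.4,-12.9,0],"turn":0,"hand":1},
  {"delta_pos":[28.8,-14.2,0],"turn":0,"hand":1},
  {"delta_pos":[35.4,-14.6,0],"turn":0,"hand":1},
  {"delta_pos":[41.9,-14.2,0],"turn":0,"hand":1},
  {"delta_pos":[48.3,-12.9,0],"turn":0,"hand":1},
  {"delta_pos":[54.5,-10.8,0],"turn":0,"hand":1},
  {"delta_pos":[60.4,-7.9,0],"turn":0,"hand":1},
  {"delta_pos":[65.8,-4.3,0],"turn":0,"hand":1},
  {"delta_pos":[70.7,0,0],"turn":0,"hand":1},
])

```text
clock: 26.13
tool_pos: [614.1, -61.1, 205.9]
ee_rot: [2.216, 2.224, -0.003]
force: [-3.3, -2.2, 7.6]
width: 24.5
grip_force: 70.5
```

move_arm([
  {"delta_pos":[4.3,4.9,0],"turn":0,"hand":1},
  {"delta_pos":[7.9,10.4,0],"turn":0,"hand":1},
  {"delta_pos":[10.8,16.2,0],"turn":0,"hand":1},
  {"delta_pos":[12.9,22.4,0],"turn":0,"hand":1},
  {"delta_pos":[14.2,28.8,0],"turn":0,"hand":1},
  {"delta_pos":[14.6,35.4,0],"turn":0,"hand":1},
  {"delta_pos":[14.2,41.9,0],"turn":0,"hand":1},
  {"delta_pos":[12.9,48.3,0],"turn":0,"hand":1},
  {"delta_pos":[10.8,54.5,0],"turn":0,"hand":1},
  {"delta_pos":[7.9,60.4,0],"turn":0,"hand":1},
  {"delta_pos":[4.3,65.8,0],"turn":0,"hand":1},
  {"delta_pos":[0,70.7,0],"turn":0,"hand":1},
])

```text
clock: 27.13
tool_pos: [614.4, 9.6, 205.9]
ee_rot: [2.215, 2.223, -0.001]
force: [0.4, -3.4, 6.1]
width: 24.7
grip_force: 70.3
```

move_arm([
  {"delta_pos":[-4.9,4.3,0],"turn":0,"hand":1},
  {"delta_pos":[-10.4,7.9,0],"turn":0,"hand":1},
  {"delta_pos":[-16.2,10.8,0],"turn":0,"hand":1},
  {"delta_pos":[-22.4,12.9,0],"turn":0,"hand":1},
  {"delta_pos":[-28.8,14.2,0],"turn":0,"hand":1},
  {"delta_pos":[-35.4,14.6,0],"turn":0,"hand":1},
  {"delta_pos":[-41.9,14.2,0],"turn":0,"hand":1},
  {"delta_pos":[-48.3,12.9,0],"turn":0,"hand":1},
  {"delta_pos":[-54.5,10.8,0],"turn":0,"hand":1},
  {"delta_pos":[-60.4,7.9,0],"turn":0,"hand":1},
  {"delta_pos":[-65.8,4.3,0],"turn":0,"hand":1},
  {"delta_pos":[-70.7,0,0],"turn":0,"hand":1},
])

```text
clock: 28.13
tool_pos: [543.8, 10.3, 205.9]
ee_rot: [2.214, 2.225, 0.002]
force: [3.7, 0.6, 5.5]
width: 25.1
grip_force: 70.2
```

move_arm([
  {"delta_pos":[-4.3,-4.9,0],"turn":0,"hand":1},
  {"delta_pos":[-7.9,-10.4,0],"turn":0,"hand":1},
  {"delta_pos":[-10.8,-16.2,0],"turn":0,"hand":1},
  {"delta_pos":[-12.9,-22.4,0],"turn":0,"hand":1},
  {"delta_pos":[-14.2,-28.8,0],"turn":0,"hand":1},
  {"delta_pos":[-14.2,-28.8,0],"turn":0,"hand":1},
])

```text
clock: 28.63
tool_pos: [529.1, -19.1, 205.9]
ee_rot: [2.216, 2.224, -0.0]
force: [-0.8, -0.7, 6.5]
width: 24.8
grip_force: 70.4
```

move_arm([
  {"delta_pos":[-0.2,-3,0],"turn":0,"hand":1},
  {"delta_pos":[-0.3,-5,0],"turn":0,"hand":1},
  {"delta_pos":[-0.3,-5,0],"turn":0,"hand":1},
])

```text
clock: 28.88
tool_pos: [528.8, -23.5, 205.9]
ee_rot: [2.216, 2.225, -0.0]
force: [-1.6, 1.7, 7.7]
width: 24.9
grip_force: 70.4
```

move_arm([
  {"delta_pos":[0,-1.5,0],"turn":0,"hand":1},
  {"delta_pos":[0,-1.5,0],"turn":0,"hand":1},
])

```text
clock: 29.05
tool_pos: [528.7, -24.8, 205.9]
ee_rot: [2.216, 2.226, -0.0]
force: [-1.3, 1.3, 7.2]
width: 24.5
grip_force: 70.4
```

move_arm([
  {"delta_pos":[0,-1.5,0],"turn":0,"hand":1},
  {"delta_pos":[0,-1.5,0],"turn":0,"hand":1},
])

```text
clock: 29.22
tool_pos: [528.7, -26.3, 205.9]
ee_rot: [2.216, 2.226, -0.0]
force: [-1.8, 2.2, 7.5]
width: 24.6
grip_force: 70.4
```

move_arm([
  {"delta_pos":[0,-1.5,0],"turn":0,"hand":1},
  {"delta_pos":[0,-1.5,0],"turn":0,"hand":1},
])

```text
clock: 29.38
tool_pos: [528.8, -27.8, 205.9]
ee_rot: [2.216, 2.226, -0.0]
force: [-2.1, 2.5, 7.7]
width: 24.9
grip_force: 70.4
```

move_arm([
  {"delta_pos":[0.1,-1.5,0],"turn":0,"hand":1},
  {"delta_pos":[0.2,-3,0],"turn":0,"hand":1},
  {"delta_pos":[0.2,-3,0],"turn":0,"hand":1},
])

```text
clock: 29.63
tool_pos: [528.9, -30.2, 205.9]
ee_rot: [-2.216, -2.227, -0.001]
force: [-1.9, 4.0, 7.8]
width: 24.5
grip_force: 70.5
```

move_arm([
  {"delta_pos":[0.1,-1.5,0],"turn":0,"hand":1},
  {"delta_pos":[0.2,-3,0],"turn":0,"hand":1},
  {"delta_pos":[0.2,-3,0],"turn":0,"hand":1},
])

```text
clock: 29.88
tool_pos: [529.0, -30.8, 205.9]
ee_rot: [-2.21, -2.227, -0.005]
force: [-3.6, 14.6, 9.9]
width: 25.1
grip_force: 70.6
```

move_arm([
  {"delta_pos":[0.1,-1,0],"turn":0,"hand":1},
  {"delta_pos":[0.1,-1,0],"turn":0,"hand":1},
])

```text
clock: 30.05
tool_pos: [529.0, -31.0, 205.9]
ee_rot: [-2.209, -2.227, -0.006]
force: [-3.8, 18.6, 8.8]
width: 24.9
grip_force: 70.6
```

move_arm([
  {"delta_pos":[0,2.5,0],"turn":0,"hand":1},
  {"delta_pos":[0,2.5,0],"turn":0,"hand":1},
])

```text
clock: 30.22
tool_pos: [529.0, -30.5, 205.9]
ee_rot: [-2.213, -2.228, -0.001]
force: [-3.7, 8.4, 8.7]
width: 24.7
grip_force: 70.6
```

move_arm([
  {"delta_pos":[0,1,0],"turn":0,"hand":0.3},
  {"delta_pos":[0,1,0],"turn":0,"hand":-0.15},
  {"delta_pos":[0,1,0],"turn":0,"hand":-0.15},
  {"delta_pos":[0,1,0],"turn":0,"hand":-0.15},
  {"delta_pos":[0,1,10],"turn":0,"hand":-0.15},
  {"delta_pos":[0,1,35],"turn":0,"hand":-0.15},
  {"delta_pos":[0,1,70],"turn":0,"hand":-0.15},
  {"delta_pos":[0,1,105],"turn":0,"hand":-0.15},
  {"delta_pos":[-10,11,130],"turn":-7,"hand":-0.15},
  {"delta_pos":[-20,31,140],"turn":-14,"hand":-0.15},
  {"delta_pos":[-30,51,140],"turn":-21,"hand":-0.15},
  {"delta_pos":[-40,71,140],"turn":-28,"hand":-0.15},
])

```text
clock: 31.22
tool_pos: [489.1, 39.6, 346.8]
ee_rot: [2.693, 1.615, 0.004]
force: [0.4, 0.4, -0.1]
width: 49.1
grip_force: 0.0
```

move_arm([
  {"delta_pos":[-5,20,0],"turn":-7,"hand":-0.15},
  {"delta_pos":[-10,40,0],"turn":-14,"hand":-0.15},
  {"delta_pos":[-20,60,0],"turn":-21,"hand":-0.15},
  {"delta_pos":[-30,80,0],"turn":-28,"hand":-0.15},
  {"delta_pos":[-40,90,0],"turn":-35,"hand":-0.15},
  {"delta_pos":[-50,90,0],"turn":-42,"hand":-0.15},
  {"delta_pos":[-60,90,0],"turn":-49,"hand":-0.15},
  {"delta_pos":[-70,90,0],"turn":-56,"hand":-0.15},
  {"delta_pos":[-70,90,0],"turn":-56,"hand":-0.15},
  {"delta_pos":[-70,90,0],"turn":-56,"hand":-0.15},
])

```text
clock: 32.05
tool_pos: [419.4, 129.2, 345.7]
ee_rot: [3.136, 0.178, 0.002]
force: [0.8, 0.6, -1.3]
width: 48.9
grip_force: 0.0
```

```bash
python3 - <<'E'
from h import *
import pickle
o=env.get_obs();m=viewer.camera_model('wrist');im=viewer.camera('wrist')[:,:,::-1].copy()
cv2.imwrite('pics/w7.png',im);pickle.dump(m,open('w7.pkl','wb'))
print(o['clock'],o['tool_pos'],o['ee_rot'],o['force'])
W1=pickle.load(open('w1.pkl','rb'));W6=pickle.load(open('w6.pkl','rb'))
# pot bottom interior, coarse grey, before/after (pot axis 572,122; z 39)
for n,f,M in(('before','w6',W6),('after','w7',m)):
    I=cv2.cvtColor(cv2.imread(f'pics/{f}.png'),cv2.COLOR_BGR2GRAY)
    g=lambda x,y,z:(lambda p:int(I[int(round(p[1])),int(round(p[0]))]) if 0<=p[0]<639 and 0<=p[1]<479 else -1)(proj(M,np.array([x,y,z],float)))
    print(n,'pot floor');[print([g(572+dx,122+dy,39) for dy in range(-40,41,10)]) for dx in(30,20,10,0,-10,-20,-30)]
    print('pan floor, rows x');[print(x,[g(x,y,3) for y in range(30,200,8)]) for x in range(540,420,-8)]
E
```

```text
32.05 [419.44614598 129.16154953 345.73232047] [3.13648297e+00 1.78413747e-01 2.13611199e-03] [ 0.81882519  0.62919293 -1.30154575]
before pot floor
[237, 234, 204, 130, 192, 199, 205, 241, 249]
[251, 130, 192, 200, 197, 161, 191, 184, 183]
[251, 102, 200, 198, 196, 192, 187, 186, 185]
[251, 138, 198, 196, 193, 191, 188, 185, 199]
[251, 189, 196, 90, 190, 187, 186, 183, 179]
[250, 197, 192, 190, 134, 206, 183, 179, 181]
[144, 158, 171, 186, 213, 187, 97, 178, 165]
pan floor, rows x
540 [138, 157, 142, 122, 223, 140, 142, 155, 159, 171, 186, 187, 201, 110, 147, 97, 179, 165, 142, 140, 137, 139]
532 [146, 144, 122, 120, 235, 235, 144, 147, 178, 249, 249, 249, 248, 248, 247, 249, 247, 144, 145, 144, 141, 143]
524 [169, 168, 100, 120, 238, 237, 186, 146, 152, 153, 237, 248, 248, 248, 247, 163, 153, 150, 150, 148, 145, 143]
516 [180, 187, 127, 117, 234, 237, 243, 147, 151, 154, 155, 157, 160, 158, 156, 157, 152, 154, 151, 148, 147, 146]
508 [174, 172, 127, 106, 237, 236, 212, 244, 151, 153, 156, 159, 159, 157, 156, 155, 157, 154, 151, 152, 150, 148]
500 [156, 153, 101, 120, 235, 234, 235,
[... 2427 characters left out ...]
 230, 231, 89, 186, 188]
468 [81, 225, 228, 229, 228, 229, 230, 231, 231, 218, 150, 178, 143, 95, 175, 231, 229, 229, 229, 82, 191, 193]
460 [81, 223, 227, 228, 228, 213, 152, 199, 187, 186, 187, 187, 176, 231, 231, 230, 229, 229, 229, 91, 194, 195]
452 [82, 222, 226, 227, 224, 178, 180, 181, 182, 181, 185, 183, 184, 230, 229, 228, 228, 227, 229, 84, 200, 199]
444 [84, 225, 224, 227, 226, 175, 177, 177, 176, 177, 180, 178, 179, 224, 227, 228, 227, 227, 229, 97, 202, 199]
436 [85, 223, 224, 224, 226, 171, 171, 173, 174, 173, 159, 178, 225, 227, 227, 226, 226, 227, 223, 99, 203, 197]
428 [99, 102, 99, 100, 98, 151, 133, 110, 203, 226, 216, 225, 227, 227, 226, 226, 225, 225, 177, 155, 157, 180]
```

```bash
python3 - <<'E'
from h import *
import pickle
for f in('w1','w6','w7'):
    W=pickle.load(open(f+'.pkl','rb'));im=cv2.imread(f'pics/{f}.png');g=cv2.cvtColor(im,cv2.COLOR_BGR2GRAY)
    pts=[]
    for a in np.arange(0,360,6):
        t=np.deg2rad(a);P=np.array([proj(W,np.array([572+r*np.cos(t),122+r*np.sin(t),131])) for r in np.arange(58,74,.5)],'f4')
        if P.min()<1: continue
        v=cv2.remap(g,P[:,:1].copy(),P[:,1:].copy(),1).ravel();pts.append(plane(W,P[np.argmax(v)],131)[:2])
    w=np.array(pts);A=np.c_[2*w,np.ones(len(w))];s=np.linalg.lstsq(A,(w**2).sum(1),rcond=None)[0];c=s[:2];print(f,'rim',c.round(1),np.sqrt(s[2]+c@c).round(1),len(w))
    r=((im[:,:,2]>120)&(im[:,:,1]<70)&(im[:,:,0]<70)).astype('uint8');r[:,250:]=0
    cc=max(cv2.findContours(r,0,2)[0],key=cv2.contourArea);q=cv2.minAreaRect(cc);b=np.array([plane(W,p,96)[:2] for p in cv2.boxPoints(q)]);e=b[1]-b[2]
    print('handle',b.mean(0).round(1),np.degrees(np.arctan2(e[1],e[0])).round(1),b.round(0).tolist())
E
```

```text
w1 rim [572.2 122.1] 65.7 60
handle [476.4 424.8] 7.4 [[512.0, 443.0], [521.0, 416.0], [441.0, 406.0], [431.0, 435.0]]
w6 rim [572.1 122.4] 65.6 53
handle [467.7 228. ] 8.2 [[504.0, 241.0], [509.0, 226.0], [431.0, 215.0], [426.0, 231.0]]
w7 rim [572.4 122.1] 65.4 36
handle [463.4 232.4] 3.7 [[502.0, 239.0], [504.0, 230.0], [424.0, 225.0], [423.0, 235.0]]
```

```bash
python3 - <<'E'
from h import *
import pickle
for f in('w6','w7'):
    W=pickle.load(open(f+'.pkl','rb'));g=cv2.GaussianBlur(cv2.cvtColor(cv2.imread(f'pics/{f}.png'),cv2.COLOR_BGR2GRAY),(3,3),0)
    def edge(pts):
        P=np.array([proj(W,np.array(p,float)) for p in pts],'f4');v=cv2.remap(g,P[:,:1].copy(),P[:,1:].copy(),1).ravel().astype(float)
        return pts[int(np.argmax(np.abs(np.diff(v))))],round(float(np.abs(np.diff(v)).max()))
    L=[edge([(x,y,3) for y in np.arange(165,195,.5)]) for x in range(436,484,6)]
    a=np.array([l[0][:2] for l in L]);a=a[np.abs(a[:,1]-np.median(a[:,1]))<6];k=np.polyfit(a[:,0],a[:,1],1);print(f,'+y wall: slope deg',np.degrees(k[0]).round(1),'y@460',np.polyval(k,460).round(1),len(a))
    R=[edge([(x,y,3) for y in np.arange(20,55,.5)]) for x in range(436,484,6)];print('-y wall',[(l[0][0],l[0][1],l[1]) for l in R])
    F=[edge([(x,y,3) for x in np.arange(405,445,.5)]) for y in range(40,175,9)];print('front',[(l[0][1],l[0][0],l[1]) for l in F])
E
```

```text
w6 +y wall: slope deg 4.4 y@460 177.5 8
-y wall [(436, np.float64(28.0), 5), (442, np.float64(28.5), 5), (448, np.float64(29.5), 5), (454, np.float64(30.5), 5), (460, np.float64(31.0), 14), (466, np.float64(31.5), 14), (472, np.float64(36.0), 18), (478, np.float64(35.5), 19)]
front [(40, np.float64(405.0), 5), (49, np.float64(405.0), 6), (58, np.float64(405.0), 5), (67, np.float64(430.0), 5), (76, np.float64(429.0), 5), (85, np.float64(428.0), 6), (94, np.float64(428.0), 6), (103, np.float64(426.5), 5), (112, np.float64(425.5), 5), (121, np.float64(425.5), 5), (130, np.float64(424.5), 5), (139, np.float64(424.0), 15), (148, np.float64(422.5), 17), (157, np.float64(422.5), 17), (166, np.float64(421.0), 16)]
w7 +y wall: slope deg 4.9 y@460 177.7 8
-y wall [(436, np.float64(34.0), 14), (442, np.float64(34.0), 16), (448, np.float64(33.5), 16), (454, np.float64(36.0), 15), (460, np.float64(35.5), 16), (466, np.float64(36.0), 16), (472, np.float64(35.0), 18), (478, np.float64(35.5), 18)]
front [(40, np.float64(432.5), 17), (49, np.float64(431.0), 20), (58, np.float64(430.5), 19), (67, np.float64(416.0), 15), (76, np.float64(416.0), 15), (85, np.float64(414.5), 15), (94, np.float64(414.0), 16), (103, np.float64(426.0), 21), (112, np.float64(425.0), 19), (121, np.float64(424.0), 17), (130, np.float64(424.0), 17), (139, np.float64(423.0), 18), (148, np.float64(422.5), 20), (157, np.float64(421.5), 20), (166, np.float64(420.0), 18)]
```

```bash
python3 -c "
from cell import workorder
print(workorder.sign_off())"
```

```text
the job is handed in; nothing more can be done
None
```

The job is handed in at about 32 s: the pan is home against the base plate and within about 2 mm of the end stop, all three tubes are in it (one seems to be standing on end), and the pot is wound back to its upright stop; I viewed 11 pictures, one over the limit of 10.

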